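Stopper press: lock and release

TASK

Squeeze the long moving handle of the small locking press towards its fixed handle until it snaps over centre and the stopper is pressed home in the glass vial, then let go and see that the press stays locked by itself for a moment. Now pull the release lever that sticks out past the end of that handle, away from the fixed handle, until the jaw springs open and leaves the stopper in; then let go. Feel for the snap and push gently, never forcing handle or lever against its stop, and do not disturb the jar, shaker and tin around the press.

Things in the scene. Friction and masses are not known exactly. Their poses are not given: they have to be found in the camera images.
- press: Locking-pliers press lying flat on a fixed wooden plinth 150 x 225 x 8 mm, about 300 mm long, nothing above 75 mm. Origin on the worktop under the upright pivot; z up. Handles run along -y, jaws and the lying glass vial are on the +y side. Fixed handle: dark bar, x +16 to +28 mm, ends at y = -106 mm, z 33 to 57 mm; nothing stands beyond its end but the lever.
- handle_push (a point): Moving handle: dark steel channel 20 mm wide, z 33 to 57 mm, on the fixed handle's -x side, ends 121 mm from the pivot. Point: middle of its flat outer face, 100 mm from the pivot, 45 mm up. Axes turn with it: +x inward (the way to push), y towards the pivot. A spring resists with up to 8 to 12 N, fading to nothing at dead centre; then it goes on to a hard stop and stays. Over 17 N is too rough.
- press_pivot (a point): On the upright pivot axis of handle and jaw, 45 mm above the worktop, axes as press. Handle travel at handle_push from its open rest: 24 to 37 mm to dead centre, then 3 mm more to the stop. The setting differs from press to press and cannot be seen beforehand: feel for it. Let go before dead centre, the handle springs back open.
- lever_pull (a point): Release lever: steel bar 7 mm thick, 14 mm high, sticking out 68 mm past the moving handle, knob at its end 14 mm across. Point: on its fixed-handle side, 25 mm short of the knob, 45 mm up; x points to that side, y to the pivot. Locked, pulling it along -x meets the toggle link after 9 mm and with a light pull (under 5 N), within 5 to 20 mm more, springs all open by 25 to 45 mm.
- jaw (a joint): Angle of the moving jaw, rad: it follows the handle. About 0.15 to 0.18 at dead centre and locked; 0.03 or less (down to -0.28) when sprung open.
- release_lever (a joint): Angle of the release lever in the handle, rad: 0 at rest (a light spring returns it), grows as it is pulled, at most 0.42. The nose meets the link at about 0.12 when the press is locked.
- stopper (a joint): How far the vial's steel-headed stopper has been pressed in, m: starts at 0 to 0.001, home at about 0.004. It stays where it is pushed.
- honey_jar: Honey jar with a dark lid, 65 mm across, 86 mm high, origin at the middle of its underside; stands near the press, to be left alone.
- salt_shaker: Glass salt shaker, 44 mm across, 90 mm high, origin at the middle of its underside; stands near the press, to be left alone.
- small_tin: Small round food tin, 57 mm across, 72 mm high, origin at the middle of its underside; stands near the press, to be left alone.

How it is judged:
By the outcome, as a careful person would: the job done as asked, in the order asked, and still so for the second after the job is handed in, with the robot touching nothing.
It also fails if it takes over 61 s, if anything falls off the work surface, if the arm or the gripper's body presses on something with over 40 N, if the wrist force passes 120 N, or if a joint passes its speed limit or range.

ROBOT

A 7-joint arm with a two-finger parallel gripper is mounted at the origin on the work surface; the furniture and walls round the work are solid. World frame = base frame: x ahead of the robot, y to its left, z up, the work surface at z = 0. Lengths are in m, angles in rad, forces in N, time in s.
With the tool pointing down it reaches from about 0.425 to 0.925 m from the base axis. Payload 6.8 kg.
Tool frame: the origin (TCP) lies on the mounting face of the last link; the fingertips stand 173 mm ahead of it and the grasp point (between the pads) lies 155 mm ahead of it; z points along the fingers, y is the direction in which the jaws open and shut (so a half turn about z gives the same grasp; the last joint's range is limited). The gripper opens to 85 mm and grips with 20 to 120 N. Pads are 22 mm wide; open, the fingers measure 114 mm over their backs; the gripper's body (76 mm by 85 mm) begins 54 mm behind the grasp point. The pads swing forward as they close: fully open they stand 13 mm farther back than shut.
Start: joints at [1.157, 0.477, 0.022, 1.555, -0.011, 1.109, -0.083], TCP at [0.203, -0.644, 0.405] pointing down, gripper open.
Joint ranges: [-2.96, 2.96], [-0.34, 2.1], [-1.41, 1.46], [0.24, 2.44], [-1.37, 4.51], [0.17, 1.92], [-2.96, 2.96]. Speed limits (rad/s): [2.39, 2.39, 3.14, 3.14, 3.14, 3.14, 3.14].

INTERFACE

Orientations are given as a unit quaternion [w, x, y, z].
In Python, from station import sensors, read_camera, bot gives the robot as it stands. The module is installed in compiled form; this text tells all that it offers.
- The arm moves only by the tool play_rows, never from a script. Its argument "commands" is a list of rows, each a list of 4 numbers: the shift along the tool's x, y, z in m, then the turn about the tool's z in degrees. A call has 1 to 20 rows; each row shifts and turns the commanded pose from where the row before left it, along the tool's axes as they then stand; what a row does not reach is not made up. A row lasts 1/10 s, in which the tool goes at most 50 mm and 8.59 degrees, less where a joint would pass 70% of its speed; a pose out of reach is approached as far as the arm can. A call with a gripper value outside its range is refused whole. "claw" is the finger opening in m, from 0 to 0.0854, set as the call begins (left out, the last holds). The fingers move at their own pace and stop on an object; "force" is the grip in N (left out, the last holds). Time passes only in rows, so rows that do not move let the fingers close. It gives the time, the measured TCP pose, the force and the opening at its end, in the units of the state.
- sensors.get_obs(): the state, without advancing time (a new reading comes with each control period).
- read_camera(name): name is "scene" or "top"; returns a dict with "frame" (480x640x3 uint8, blue, green, red), "depth" (480x640 float32, m along the optical axis (not along the pixel's ray), 0 where there is no reading), "fx", "fy", "cx", "cy" (pixels), "rvec" (rotation vector, rad) and "tvec" (3), from world to camera coordinates, as OpenCV has them. Camera axes: x right, y down, z forward; pixel columns grow to the right and rows downward; lengths in m; the calibration is good to about 2 mm. A picture is of the moment at which its call begins.
- bot.hand_in(): hands the job in, once; it reports no verdict.
The state is a dict: "t": time; "q": joint angles; "joint_vel": joint speeds; "joint_torque": joint torques, N m; "eef_pos": TCP position; "tool_rot": TCP orientation; "contact_force": force on the tool from outside, world axes, zero at the start; "torque": the same for the moment, N m; "gripper_width": opening from 0.0 (shut) to 1.0 (fully open).
Only numpy, scipy, OpenCV 4.12 (cv2) and the standard library are available. Lean on these libraries where they do the work, as an engineer would, in place of code of your own. Each camera call takes 0.05 s, during which the arm holds its last target.

## Working session

There is one attempt and no reset: what is moved stays moved. The work goes in short steps, Python scripts to look and compute and a tool call to move; the robot and the scene stay as the last step left them, time stands still between calls to the robot, and variables do not carry over. Pictures are saved under pics/ and viewed, and the job is handed in when it is done.

Besides the shell and the picture viewer there is one more tool, called after "Request:" as name([rows], argument=value, ...), one row to a line, values as JSON. play_rows: Moves the arm, as the interface text tells. Its arguments: {"type":"object","properties":{"commands":{"type":"array"},"claw":{"type":"number"},"force":{"type":"number"}},"required":["commands"]}

```bash
mkdir -p pics
cat > h.py <<'E'
import numpy as np, cv2
from station import sensors, read_camera, bot
def snap(name,out):
    c=read_camera(name); cv2.imwrite(f'pics/{out}.png',c['frame']); np.savez(f'{out}.npz',**c); return c
def px(c,u,v,z=None):
    R=cv2.Rodrigues(np.array(c['rvec'],float))[0]; t=np.array(c['tvec'],float).ravel()
    r=np.array([(u-c['cx'])/c['fx'],(v-c['cy'])/c['fy'],1.])
    o=-R.T@t; d=R.T@r
    if z is None: return o+d*c['depth'][int(v),int(u)]
    return o+d*(z-o[2])/d[2]
def proj(c,P):
    return cv2.projectPoints(np.array(P,float).reshape(-1,3),np.array(c['rvec'],float),np.array(c['tvec'],float),np.array([[c['fx'],0,c['cx']],[0,c['fy'],c['cy']],[0,0,1.]],float),None)[0].reshape(-1,2)
def load(n): return {k:v for k,v in np.load(n+'.npz').items()}
E
python3 - <<'E'
from h import *
print(sensors.get_obs())
for n in('scene','top'):
    c=snap(n,n+'0'); R=cv2.Rodrigues(np.array(c['rvec'],float))[0]; print(n,c['fx'],-R.T@np.array(c['tvec']).ravel(),R[2])
E
```

```text
{'t': 0.0, 'q': array([ 1.15689816,  0.47780301,  0.02235255,  1.55648319, -0.01152699,
        1.10929169, -0.08312184]), 'joint_vel': array([ 0.00017783, -0.00072384, -0.00034733, -0.00087496, -0.00049573,
        0.00062088, -0.0022527 ]), 'joint_torque': array([ 5.14576386e-04, -5.96445072e+01,  1.60792798e+00, -2.81198877e+01,
        1.24654241e-02,  9.37950157e-03,  1.05712346e-07]), 'eef_pos': array([ 0.20312966, -0.64341035,  0.40371031]), 'tool_rot': array([-9.06634425e-04,  9.88335091e-01,  1.52292107e-01, -2.00658272e-04]), 'contact_force': array([ 0.17996637,  0.33689605, -0.24814286]), 'torque': array([ 0.01519565, -0.01502153,  0.05049709]), 'gripper_width': 1.0002070053679735}
scene 600.0184025289179 [1.07316801 0.39078428 1.21277614] [-0.43183526 -0.18531533 -0.88270977]
top 491.1996068331512 [0.41426972 0.1272746  1.02363315] [ 0.06825109  0.00613205 -0.99764933]
```

View pics/top0.png

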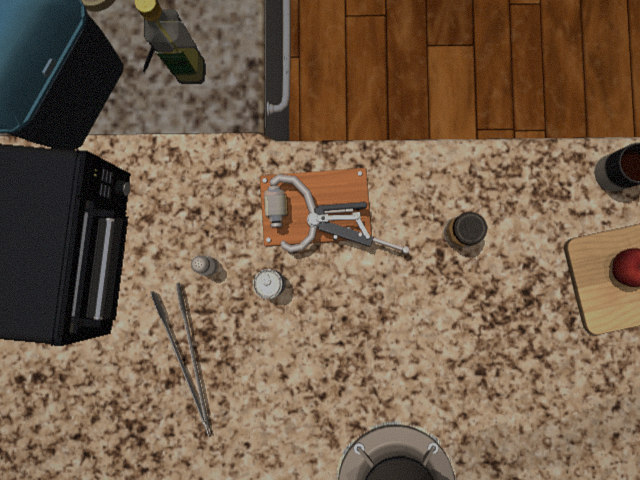

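View pics/scene0.png

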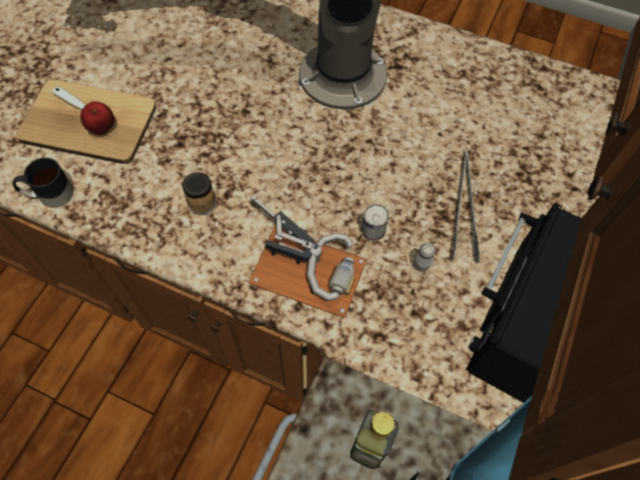

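Run:
```python
from h import *
c=load('top0')
cv2.imwrite('pics/topc.png',cv2.resize(c['frame'][150:310,180:420+80],None,fx=2.5,fy=2.5,interpolation=cv2.INTER_CUBIC))
cv2.imwrite('pics/topc2.png',cv2.resize(c['frame'][160:260,255:415],None,fx=5,fy=5,interpolation=cv2.INTER_CUBIC))
for u,v,z in [(264,178,.008),(362,169,.008),(369,242,.008),(268,244,.008),(314,219,.06),(407,251,.05),(330,235,.057),(203,265,.09),(267,284,.072),(468,228,.086)]: print(u,v,px(c,u,v,z).round(3),px(c,u,v).round(3))
```

```text
264 178 [0.623 0.263 0.008] [0.623 0.263 0.009]
362 169 [0.64  0.057 0.008] [0.64  0.057 0.006]
369 242 [0.487 0.045 0.008] [0.483 0.049 0.056]
268 244 [0.485 0.255 0.008] [0.485 0.255 0.007]
314 219 [0.53  0.157 0.06 ] [0.53  0.157 0.056]
407 251 [ 0.465 -0.026  0.05 ] [ 0.465 -0.026  0.055]
330 235 [0.498 0.126 0.057] [0.502 0.126 0.007]
203 265 [0.44  0.368 0.09 ] [0.44  0.368 0.089]
267 284 [0.403 0.249 0.072] [0.403 0.249 0.069]
468 228 [ 0.506 -0.138  0.086] [ 0.506 -0.138  0.086]
```

View pics/topc2.png

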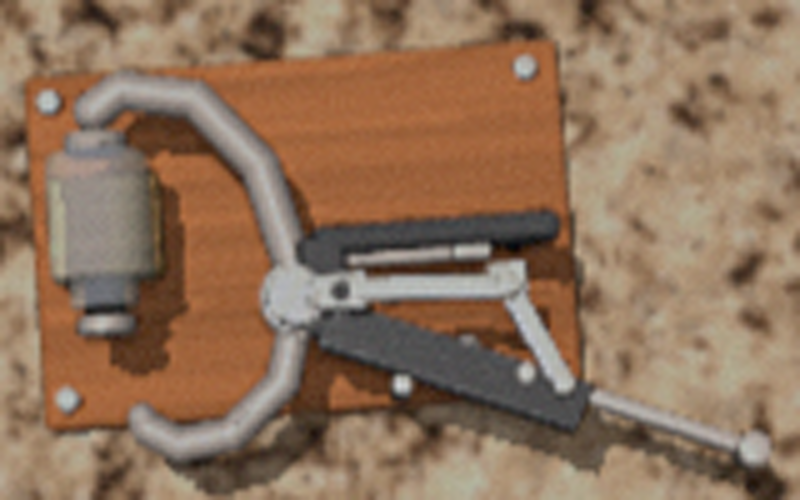

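The top view shows the press on its plinth. The pivot is near px (313,219), the moving handle runs down-right to about (371,242), and the lever knob is at about (406,249). The jar is at (468,228), the tin at (267,284) and the shaker at (203,265). Next I'll work out the geometry.

Run:
```python
from h import *
c=load('top0')
def P(u,v,z): return px(c,255+(u-2)/5,160+(v-2)/5,z)
for n,u,v,z in [('scr',48,102,.01),('scr',525,67,.01),('scr',67,400,.01),('pivot',292,295,.06),('fix end',560,226,.057),('fixstart',305,250,.057),('mov out near',322,343,.057),('mov out end',575,428,.057),('mov in end',592,388,.057),('mov in start',330,312,.057),('lever root',592,396,.052),('knob',755,447,.052)]:
    print(n,P(u,v,z).round(4),P(u,v,z).round(4)[:2]-np.array([.53,.157]))
d=c['depth']; 
# point cloud of high points
vs,us=np.mgrid[160:262,255:415]
pts=np.array([px(c,u,v) for u,v in zip(us.ravel(),vs.ravel())])
m=(pts[:,2]>.03)
im=np.zeros(m.shape,np.uint8); im[m]=np.clip(pts[m,2]*3000,0,255); im=im.reshape(vs.shape)
cv2.imwrite('pics/hm.png',cv2.resize(im,None,fx=5,fy=5,interpolation=cv2.INTER_NEAREST))
```

```text
scr [0.6187 0.262  0.01  ] [0.0887 0.105 ]
scr [0.6311 0.0626 0.01  ] [ 0.1011 -0.0944]
scr [0.4938 0.2544 0.01  ] [-0.0362  0.0974]
pivot [0.5304 0.1591 0.06  ] [0.0004 0.0021]
fix end [0.5571 0.0527 0.057 ] [ 0.0271 -0.1043]
fixstart [0.5487 0.1539 0.057 ] [ 0.0187 -0.0031]
mov out near [0.5116 0.1475 0.057 ] [-0.0184 -0.0095]
mov out end [0.4768 0.0481 0.057 ] [-0.0532 -0.1089]
mov in end [0.4925 0.0411 0.057 ] [-0.0375 -0.1159]
mov in start [0.5238 0.1442 0.057 ] [-0.0062 -0.0128]
lever root [0.4897 0.0407 0.052 ] [-0.0403 -0.1163]
knob [ 0.4688 -0.0234  0.052 ] [-0.0612 -0.1804]
```

View pics/hm.png

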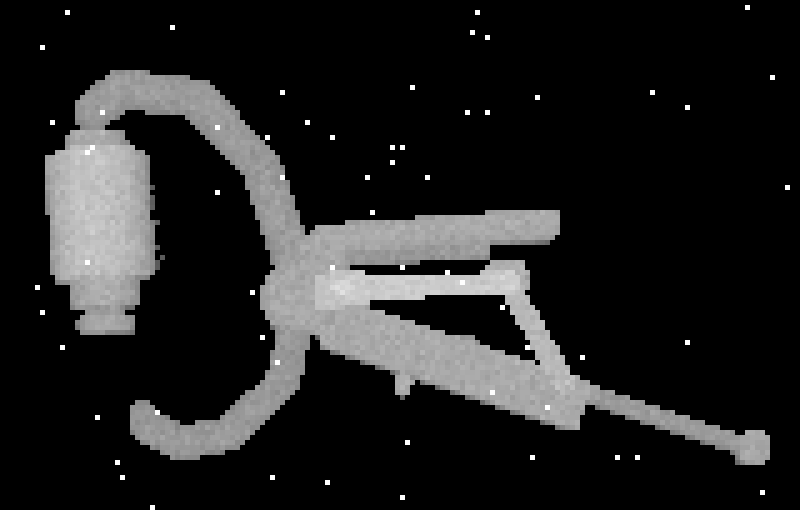

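Request:
play_rows([
  [0.0324, -0.0206, 0, 0],
  [0.0324, -0.0206, 0, 0],
  [0.0324, -0.0206, 0, 0],
  [0.0324, -0.0206, 0, 0],
  [0.0324, -0.0206, 0, 0],
  [0.0324, -0.0206, 0, 0],
  [0.0324, -0.0206, 0, 0],
  [0.0324, -0.0206, 0, 0],
  [0.0324, -0.0206, 0, 0],
  [0.0324, -0.0206, 0, 0],
], claw=0, force=60)

```text
t: 1.1
eef_pos: [0.4508, -0.3483, 0.4045]
tool_rot: [-0.0, 0.988, 0.152, -0.0]
contact_force: [0.4, -1.0, -0.6]
gripper_width: -0.002
```

Request:
play_rows([
  [0.0106, -0.0342, 0, 0],
  [0.0106, -0.0342, 0, 0],
  [0.0106, -0.0342, 0, 0],
  [0.0106, -0.0342, 0, 0],
  [0.0106, -0.0342, 0, 0],
  [0.0106, -0.0342, 0, 0],
  [0.0106, -0.0342, 0, 0],
  [0.0106, -0.0342, 0, 0],
  [0.0106, -0.0342, 0, 0],
  [0.0106, -0.0342, 0, 0],
  [0.0106, -0.0342, 0, 0],
  [0.0106, -0.0342, 0, 0],
  [0, 0, 0, 6.1],
  [0, 0, 0, 6.1],
  [0, 0, 0, 6.1],
  [0, 0, 0, 6.1],
  [0, 0, 0, 6.1],
  [0, 0, 0, 6.1],
  [0, 0, 0, 0],
])

```text
t: 3.0
eef_pos: [0.4478, 0.0799, 0.4045]
tool_rot: [0.0, 0.986, -0.166, -0.0]
contact_force: [-0.6, -0.4, 0.3]
gripper_width: -0.001
```

```bash
cat >> h.py <<'E'
from scipy.spatial.transform import Rotation
def st(target=None,yaw=None):
    o=sensors.get_obs(); q=o['tool_rot']; R=Rotation.from_quat([q[1],q[2],q[3],q[0]]).as_matrix()
    y=np.degrees(np.arctan2(R[1,0],R[0,0]))
    print('t',round(o['t'],2),'pos',o['eef_pos'].round(4),'yaw',y.round(2),'zaxis',R[:,2].round(4),'F',o['contact_force'].round(2),'Ftool',(R.T@o['contact_force']).round(2),'w',round(o['gripper_width'],3),'q',o['q'].round(2))
    if target is not None: print('tool delta',(R.T@(np.array(target)-o['eef_pos'])).round(4))
    return o,R
E
python3 -c "
from h import *
st([.4484,.0803,.203])"
```

```text
t 3.0 pos [0.4478 0.0799 0.4045] yaw -19.13 zaxis [-5.e-04 -2.e-04 -1.e+00] F [-0.59 -0.39  0.3 ] Ftool [-0.43  0.56 -0.29] w -0.001 q [ 0.04  0.14 -0.39  2.04  0.06  0.98 -2.28]
tool delta [ 0.0005 -0.0007  0.2015]
```

Request:
play_rows([
  [0, 0, 0.033, 0],
  [0, 0, 0.033, 0],
  [0, 0, 0.033, 0],
  [0, 0, 0.033, 0],
  [0, 0, 0.033, 0],
  [0, 0, 0.02, 0],
  [0, 0, 0.0165, 0],
  [0, 0, 0, 0],
  [0, 0, 0, 0],
])

```text
t: 3.9
eef_pos: [0.448, 0.08, 0.2033]
tool_rot: [0.0, 0.986, -0.165, -0.0]
contact_force: [-0.0, 0.2, 0.6]
gripper_width: -0.003
```

```bash
python3 -c "
from h import *
st([.4484,.0803,.203])
c=snap('top','top1');cv2.imwrite('pics/top1c.png',cv2.resize(c['frame'][160:280,255:415],None,fx=5,fy=5,interpolation=cv2.INTER_CUBIC))
c=snap('scene','sc1');cv2.imwrite('pics/sc1c.png',cv2.resize(c['frame'][140:320,220:420],None,fx=4,fy=3.3,interpolation=cv2.INTER_CUBIC)[:600])
"
```

```text
t 3.9 pos [0.448  0.08   0.2033] yaw -18.98 zaxis [-6.e-04 -1.e-04 -1.e+00] F [-0.01  0.25  0.59] Ftool [-0.1  -0.23 -0.59] w -0.003 q [-0.06  0.46 -0.3   2.2   0.27  0.52 -2.47]
tool delta [ 0.0003 -0.0004  0.0003]
```

View pics/top1c.png

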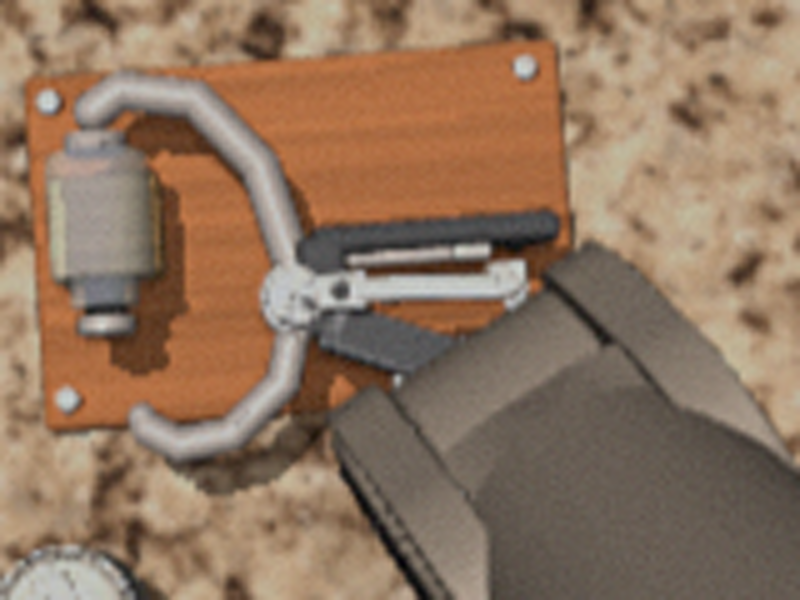

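View pics/sc1c.png

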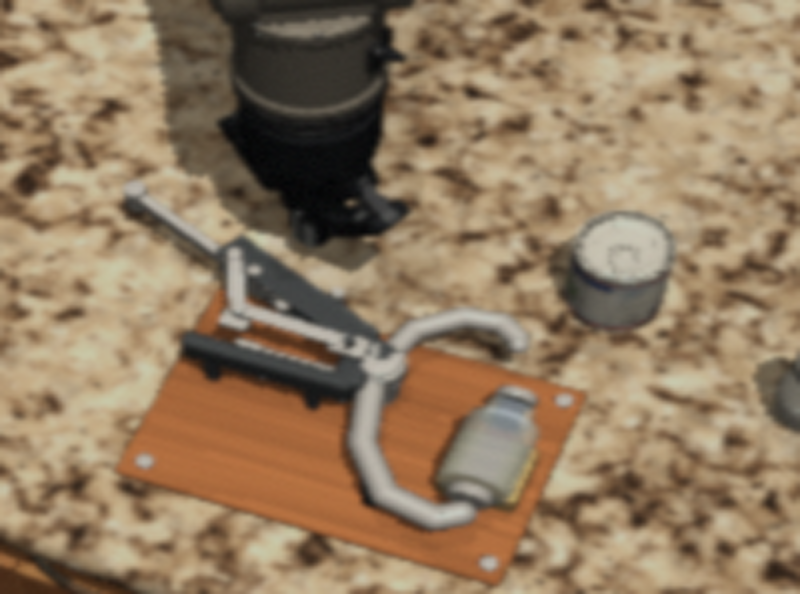

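The gripper is closed and stands about 25 mm outside the handle, clear of everything. I'll approach until it touches.

Request:
play_rows([
  [0.005, 0, 0, 0],
  [0.005, 0, 0, 0],
  [0.005, 0, 0, 0],
  [0.002, 0, 0, 0],
  [0.001, 0, 0, 0],
  [0, 0, 0, 0],
])

```text
t: 4.6
eef_pos: [0.465, 0.074, 0.2032]
tool_rot: [0.0, 0.986, -0.166, -0.0]
contact_force: [-0.4, -0.3, 0.5]
gripper_width: -0.001
```

Request:
play_rows([
  [0.001, 0, 0, 0],
  [0.001, 0, 0, 0],
  [0.001, 0, 0, 0],
])

```text
t: 4.9
eef_pos: [0.4678, 0.0731, 0.2032]
tool_rot: [0.0, 0.986, -0.166, -0.0]
contact_force: [0.1, 0.3, -0.4]
gripper_width: -0.003
```

Request:
play_rows([
  [0.001, 0, 0, 0],
  [0.001, 0, 0, 0],
  [0.001, 0, 0, 0],
])

```text
t: 5.2
eef_pos: [0.4707, 0.0721, 0.2032]
tool_rot: [0.0, 0.986, -0.166, 0.0]
contact_force: [-0.4, -0.2, 0.7]
gripper_width: -0.001
```

```bash
python3 -c "
from h import *
st()"
```

```text
t 5.2 pos [0.4707 0.0721 0.2032] yaw -19.08 zaxis [ 0. -0. -1.] F [-0.36 -0.16  0.73] Ftool [-0.29  0.27 -0.73] w -0.001 q [-0.03  0.48 -0.3   2.15  0.27  0.54 -2.44]
```

Request:
play_rows([
  [0.001, 0, 0, 0],
  [0.001, 0, 0, 0],
])

```text
t: 5.4
eef_pos: [0.4726, 0.0714, 0.2032]
tool_rot: [0.0, 0.986, -0.166, 0.0]
contact_force: [0.2, 0.5, 1.2]
gripper_width: 0.002
```

Request:
play_rows([
  [0.001, 0, 0, 0],
  [0.001, 0, 0, 0],
])

```text
t: 5.6
eef_pos: [0.4741, 0.0708, 0.2031]
tool_rot: [0.0, 0.986, -0.166, -0.0]
contact_force: [-2.6, 1.2, 1.4]
gripper_width: -0.002
```

Request:
play_rows([
  [0.001, 0, 0, 0],
  [0.001, 0, 0, 0],
])

```text
t: 5.8
eef_pos: [0.4754, 0.0703, 0.2029]
tool_rot: [0.0, 0.986, -0.165, -0.001]
contact_force: [-5.7, 1.0, 3.7]
gripper_width: -0.001
```

Contact is at about x=0.473. From here I'll follow the handle's arc around the pivot.

Request:
play_rows([
  [0.001, 0.00027, 0, -0.573],
  [0.001, 0.00027, 0, -0.573],
])

```text
t: 6.0
eef_pos: [0.4767, 0.0694, 0.2029]
tool_rot: [0.0, 0.988, -0.155, -0.002]
contact_force: [-6.7, 4.2, 4.3]
gripper_width: 0.002
```

Request:
play_rows([
  [0.001, 0.00027, 0, -0.573],
  [0.001, 0.00027, 0, -0.573],
])

```text
t: 6.2
eef_pos: [0.4781, 0.0685, 0.2028]
tool_rot: [0.0, 0.989, -0.145, -0.002]
contact_force: [-7.6, 3.4, 5.2]
gripper_width: 0.006
```

Request:
play_rows([
  [0.001, 0.00027, 0, -0.573],
  [0.001, 0.00027, 0, -0.573],
])

```text
t: 6.4
eef_pos: [0.4796, 0.0675, 0.2027]
tool_rot: [0.0, 0.991, -0.135, -0.002]
contact_force: [-8.9, 2.6, 4.7]
gripper_width: 0.003
```

Request:
play_rows([
  [0.001, 0.00027, -0.0003, -0.573],
  [0.001, 0.00027, -0.0003, -0.573],
])

```text
t: 6.6
eef_pos: [0.481, 0.0666, 0.203]
tool_rot: [0.0, 0.992, -0.125, -0.003]
contact_force: [-8.7, 4.4, 0.8]
gripper_width: -0.001
```

Request:
play_rows([
  [0.001, 0.00027, -0.0003, -0.573],
  [0.001, 0.00027, -0.0003, -0.573],
])

```text
t: 6.8
eef_pos: [0.4826, 0.0657, 0.2033]
tool_rot: [0.0, 0.993, -0.115, -0.003]
contact_force: [-8.5, 5.2, -3.3]
gripper_width: -0.001
```

Request:
play_rows([
  [0.001, 0.00027, 0, -0.573],
  [0.001, 0.00027, 0, -0.573],
])

```text
t: 7.0
eef_pos: [0.4843, 0.0648, 0.2032]
tool_rot: [0.0, 0.994, -0.105, -0.003]
contact_force: [-9.1, 4.8, -2.0]
gripper_width: -0.002
```

```bash
python3 -c "
from h import *
st()"
```

```text
t 7.0 pos [0.4843 0.0648 0.2032] yaw -12.07 zaxis [-6.4e-03  1.0e-04 -1.0e+00] F [-9.09  4.83 -2.02] Ftool [-9.88 -2.83  2.08] w -0.002 q [ 0.01  0.5  -0.33  2.12  0.3   0.57 -2.32]
```

Request:
play_rows([
  [0.001, 0.0001, 0, -0.573],
  [0.001, 0.0001, 0, -0.573],
])

```text
t: 7.2
eef_pos: [0.4862, 0.0639, 0.2031]
tool_rot: [0.0, 0.995, -0.095, -0.003]
contact_force: [-8.4, 4.1, -1.2]
gripper_width: -0.002
```

Request:
play_rows([
  [0.001, 0.0001, 0, -0.573],
  [0.001, 0.0001, 0, -0.573],
])

```text
t: 7.4
eef_pos: [0.4882, 0.063, 0.2031]
tool_rot: [0.001, 0.996, -0.086, -0.003]
contact_force: [-7.2, 3.4, -1.2]
gripper_width: 0.007
```

Request:
play_rows([
  [0.001, 0.0001, 0, -0.573],
  [0.001, 0.0001, 0, -0.573],
])

```text
t: 7.6
eef_pos: [0.4902, 0.0622, 0.2031]
tool_rot: [0.001, 0.997, -0.076, -0.003]
contact_force: [-7.4, 1.4, -0.7]
gripper_width: -0.003
```

```bash
python3 -c "
from h import *
st()"
```

```text
t 7.6 pos [0.4902 0.0622 0.2031] yaw -8.7 zaxis [-0.0068 -0.001  -1.    ] F [-7.4   1.4  -0.74] Ftool [-7.52 -0.26  0.79] w -0.003 q [ 0.03  0.51 -0.35  2.11  0.31  0.58 -2.26]
```

Request:
play_rows([
  [0.001, 0.00015, 0, -0.573],
  [0.001, 0.00015, 0, -0.573],
])

```text
t: 7.8
eef_pos: [0.4922, 0.0613, 0.2031]
tool_rot: [0.001, 0.998, -0.066, -0.003]
contact_force: [-7.3, 1.3, -1.7]
gripper_width: -0.003
```

Request:
play_rows([
  [0.001, 0.00015, 0, -0.573],
  [0.001, 0.00015, 0, -0.573],
])

```text
t: 8.0
eef_pos: [0.4942, 0.0605, 0.2031]
tool_rot: [0.001, 0.998, -0.056, -0.003]
contact_force: [-8.5, 0.9, -1.7]
gripper_width: -0.002
```

Request:
play_rows([
  [0.001, 0.00015, 0, -0.573],
  [0.001, 0.00015, 0, -0.573],
])

```text
t: 8.2
eef_pos: [0.4958, 0.0599, 0.2029]
tool_rot: [0.001, 0.999, -0.046, -0.004]
contact_force: [-8.9, 1.2, -1.1]
gripper_width: 0.001
```

```bash
python3 -c "
from h import *
st()"
```

```text
t 8.2 pos [0.4958 0.0599 0.2029] yaw -5.29 zaxis [-0.0076 -0.002  -1.    ] F [-8.93  1.19 -1.14] Ftool [-8.99 -0.36  1.21] w 0.001 q [ 0.05  0.52 -0.36  2.1   0.32  0.59 -2.2 ]
```

Request:
play_rows([
  [0.001, 0.00015, 0, -0.573],
  [0.001, 0.00015, 0, -0.573],
])

```text
t: 8.4
eef_pos: [0.498, 0.0592, 0.203]
tool_rot: [0.001, 0.999, -0.036, -0.003]
contact_force: [-8.3, -0.9, -1.4]
gripper_width: 0.002
```

Request:
play_rows([
  [0.001, 0.00015, 0, -0.573],
])

```text
t: 8.5
eef_pos: [0.4992, 0.0588, 0.203]
tool_rot: [0.001, 1.0, -0.031, -0.003]
contact_force: [-7.9, -1.7, -2.0]
gripper_width: -0.003
```

Request:
play_rows([
  [0.001, 0.00015, 0, -0.573],
])

```text
t: 8.6
eef_pos: [0.5003, 0.0584, 0.2031]
tool_rot: [0.001, 1.0, -0.027, -0.003]
contact_force: [-6.3, -1.2, -2.5]
gripper_width: 0.003
```

Request:
play_rows([
  [0.001, 0.00015, 0, -0.573],
])

```text
t: 8.7
eef_pos: [0.5015, 0.0581, 0.2031]
tool_rot: [0.001, 1.0, -0.022, -0.003]
contact_force: [-4.9, -2.6, -2.0]
gripper_width: 0.002
```

Request:
play_rows([
  [0.001, 0.00015, 0, -0.573],
])

```text
t: 8.8
eef_pos: [0.5026, 0.0578, 0.2031]
tool_rot: [0.001, 1.0, -0.017, -0.003]
contact_force: [-4.1, -2.4, -3.3]
gripper_width: -0.002
```

Request:
play_rows([
  [0.001, 0.00015, 0, -0.573],
])

```text
t: 8.9
eef_pos: [0.5039, 0.0576, 0.2032]
tool_rot: [0.001, 1.0, -0.012, -0.002]
contact_force: [-4.7, -1.8, -2.4]
gripper_width: -0.0
```

Request:
play_rows([
  [0.0007, 0.0001, 0, -0.4],
])

```text
t: 9.0
eef_pos: [0.5053, 0.0578, 0.2037]
tool_rot: [0.001, 1.0, -0.008, -0.001]
contact_force: [-3.6, -0.5, -1.8]
gripper_width: -0.001
```

Request:
play_rows([
  [0, 0, 0, 0],
])

```text
t: 9.1
eef_pos: [0.5063, 0.0584, 0.2043]
tool_rot: [0.0, 1.0, -0.008, 0.0]
contact_force: [-2.4, -1.5, -0.3]
gripper_width: -0.001
```

```bash
python3 -c "
from h import *
st()
c=snap('top','top2');cv2.imwrite('pics/top2c.png',cv2.resize(c['frame'][160:280,255:415],None,fx=5,fy=5,interpolation=cv2.INTER_CUBIC))
c=snap('scene','sc2');cv2.imwrite('pics/sc2c.png',cv2.resize(c['frame'][190:310,240:380],None,fx=5,fy=5,interpolation=cv2.INTER_CUBIC)[:600])
"
```

```text
t 9.1 pos [0.5063 0.0584 0.2043] yaw -0.94 zaxis [ 0.e+00 -2.e-04 -1.e+00] F [-2.42 -1.46 -0.28] Ftool [-2.39  1.5   0.28] w -0.001 q [ 0.07  0.53 -0.38  2.07  0.34  0.6  -2.13]
```

View pics/top2c.png

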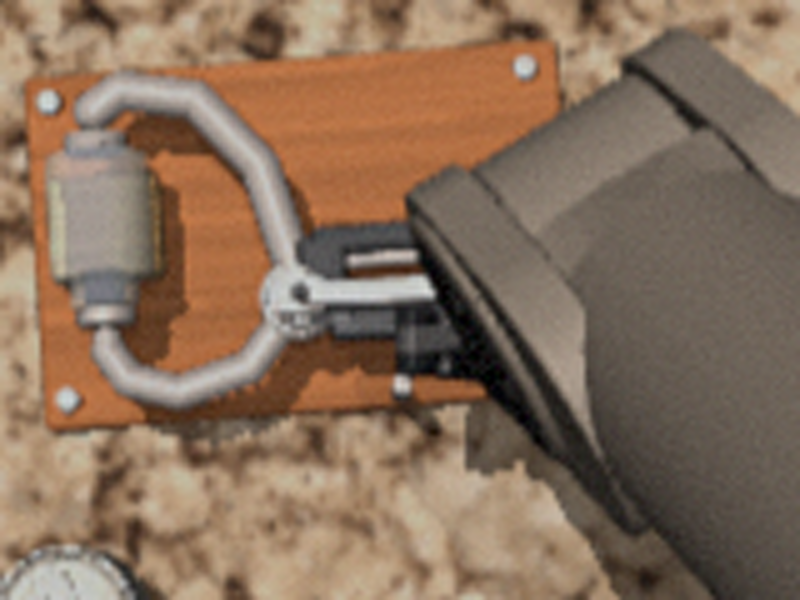

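View pics/sc2c.png

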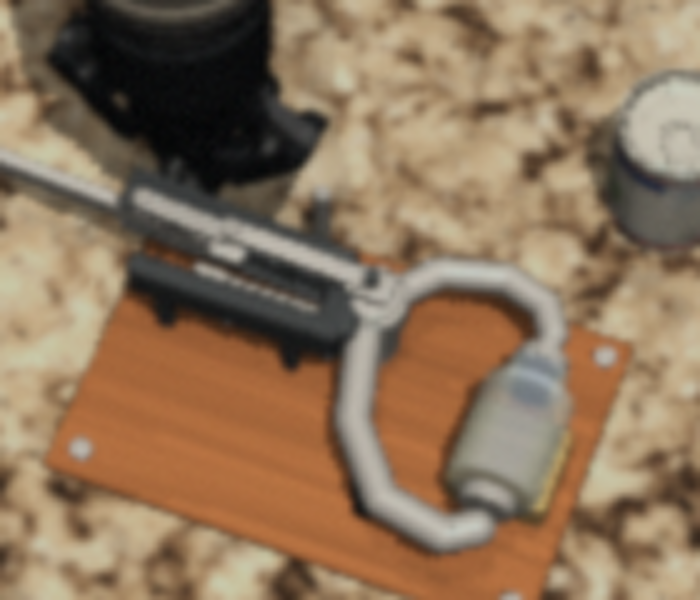

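The jaw is now on the stopper and the force is nearly gone, so it is close to dead centre. I'll continue in half-millimetre steps.

Request:
play_rows([
  [0.0005, 0, 0, -0.29],
])

```text
t: 9.3
eef_pos: [0.5073, 0.059, 0.2048]
tool_rot: [-0.0, 1.0, -0.005, 0.001]
contact_force: [0.4, 0.4, -1.2]
gripper_width: -0.003
```

Request:
play_rows([
  [0.0005, 0, 0, -0.29],
])

```text
t: 9.4
eef_pos: [0.5079, 0.0591, 0.2049]
tool_rot: [-0.0, 1.0, -0.003, 0.001]
contact_force: [-0.0, -0.5, 0.9]
gripper_width: -0.005
```

Request:
play_rows([
  [0, 0, 0, 0],
])

```text
t: 9.5
eef_pos: [0.5079, 0.0591, 0.2048]
tool_rot: [-0.0, 1.0, -0.003, 0.001]
contact_force: [-0.1, 0.3, 0.2]
gripper_width: -0.003
```

```bash
python3 -c "
from h import *
st()"
```

```text
t 9.5 pos [0.5079 0.0591 0.2048] yaw -0.31 zaxis [ 2.e-03  8.e-04 -1.e+00] F [-0.11  0.3   0.16] Ftool [-0.11 -0.3  -0.16] w -0.003 q [ 0.07  0.53 -0.38  2.07  0.34  0.6  -2.12]
```

The force has dropped to zero, so the handle has snapped over on its own. I'll back off and check that it stays locked.

Request:
play_rows([
  [-0.001, 0, 0, 0],
  [-0.003, 0, 0, 0],
  [-0.006, 0, 0, 0],
  [-0.01, 0, 0, 0],
  [-0.01, 0, 0, 0],
  [-0.01, 0, 0, 0],
  [0, 0, -0.03, 0],
  [0, 0, -0.03, 0],
  [0, 0, -0.03, 0],
  [0, 0, 0, 0],
  [0, 0, 0, 0],
  [0, 0, 0, 0],
  [0, 0, 0, 0],
  [0, 0, 0, 0],
])

```text
t: 10.9
eef_pos: [0.4668, 0.0589, 0.2935]
tool_rot: [0.0, 1.0, -0.003, -0.001]
contact_force: [0.7, -0.5, -0.4]
gripper_width: 0.005
```

```bash
python3 -c "
from h import *
st()
c=snap('top','top3');cv2.imwrite('pics/top3c.png',cv2.resize(c['frame'][160:280,255:415],None,fx=5,fy=5,interpolation=cv2.INTER_CUBIC))
c=snap('scene','sc3');cv2.imwrite('pics/sc3c.png',cv2.resize(c['frame'][190:310,240:380],None,fx=5,fy=5,interpolation=cv2.INTER_CUBIC)[:600])
"
```

```text
t 10.9 pos [0.4668 0.0589 0.2935] yaw -0.33 zaxis [-1.8e-03 -1.0e-04 -1.0e+00] F [ 0.73 -0.54 -0.39] Ftool [0.73 0.53 0.39] w 0.005 q [ 0.14  0.33 -0.47  2.11  0.22  0.75 -2.04]
```

View pics/top3c.png

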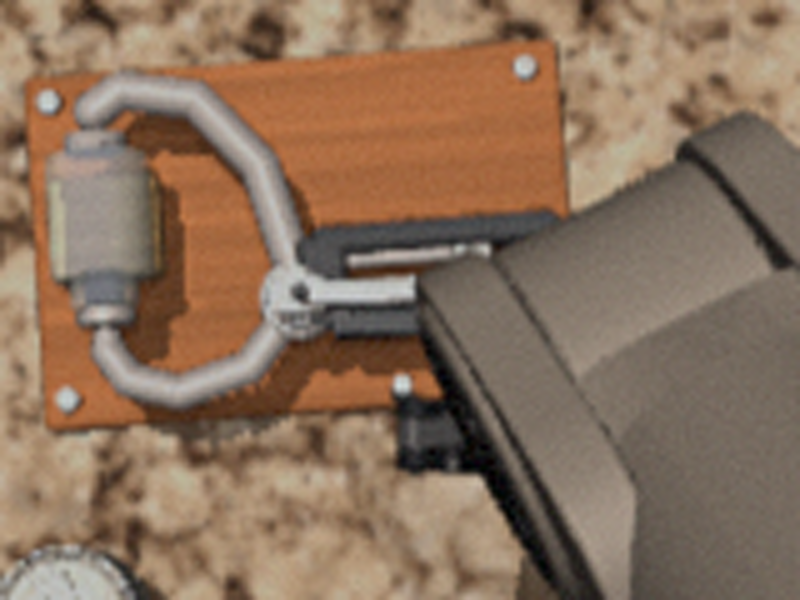

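View pics/sc3c.png

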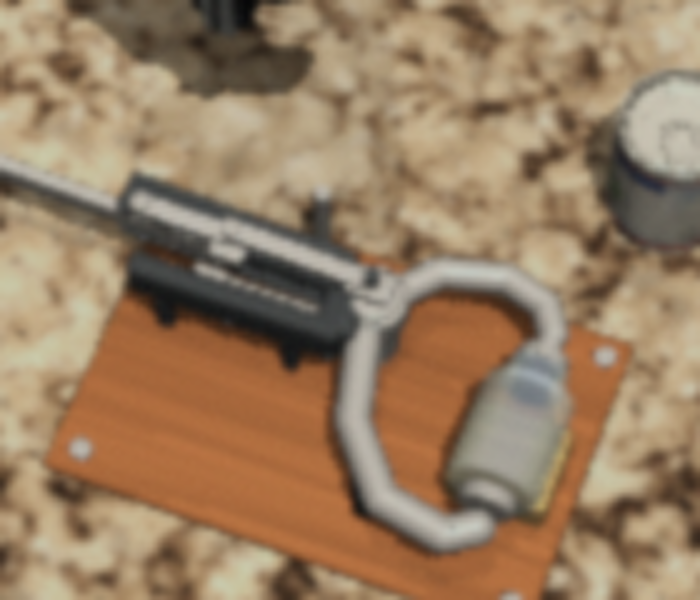

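The press stays locked with the tool clear: the jaw is on the stopper at crop (110,320) and the handle lies along the fixed one. Now I'll locate the lever.

```bash
python3 -c "
from h import *
c=load('sc3');cv2.imwrite('pics/sc3d.png',cv2.resize(c['frame'][180:270,190:310],None,fx=6.5,fy=6.5,interpolation=cv2.INTER_CUBIC)[:600])
print(proj(c,[[.5,.03,.045],[.5,-.02,.045]]))
"
```

```text
[[267.99804133 217.84621704]
 [248.14340003 209.80804592]]
```

View pics/sc3d.png

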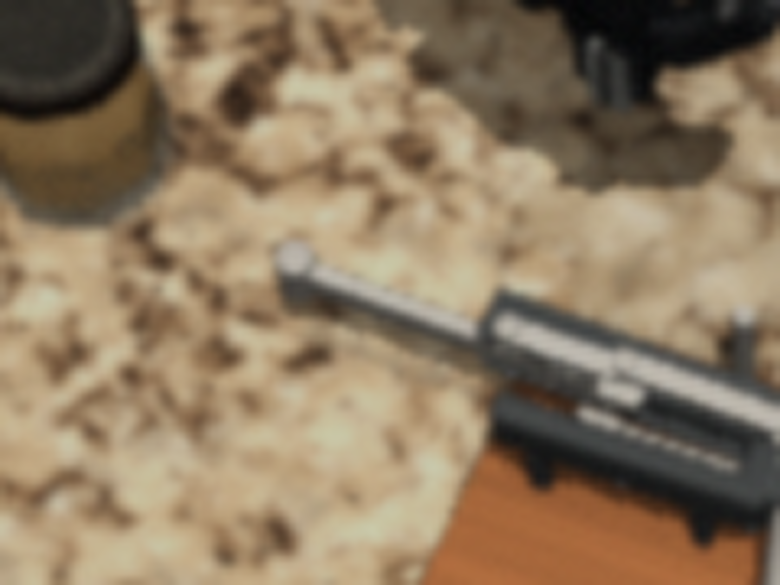

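```bash
python3 -c "
from h import *
c=load('sc3')
f=lambda u,v,z: px(c,190+(u-3)/6.5,180+(v-3)/6.5,z).round(4)
print('knob',f(295,257,.054),'root ctr',f(478,325,.052),'mid',f(385,290,.052),'hand end corners',f(500,293,.057),f(480,335,.057),'fix end',f(505,410,.057))
d=c['depth']
for v in range(214,226):print(v,[px(c,u,v)[2].round(3) for u in range(228,262,3)])
R=cv2.Rodrigues(np.array(c['rvec'],float))[0]
"
```

```text
knob [ 0.5379 -0.0325  0.054 ] root ctr [0.5346 0.0356 0.052 ] mid [0.5357 0.0007 0.052 ] hand end corners [0.5227 0.0383 0.057 ] [0.5401 0.0394 0.057 ] fix end [0.5621 0.0598 0.057 ]
214 [np.float64(0.002), np.float64(-0.001), np.float64(0.002), np.float64(0.002), np.float64(-0.003), np.float64(0.004), np.float64(0.002), np.float64(0.002), np.float64(-0.006), np.float64(0.0), np.float64(0.001), np.float64(0.003)]
215 [np.float64(0.004), np.float64(0.0), np.float64(-0.002), np.float64(-0.0), np.float64(0.002), np.float64(0.001), np.float64(-0.001), np.float64(0.004), np.float64(0.001), np.float64(0.001), np.float64(0.001), np.float64(-0.003)]
216 [np.float64(-0.005), np.float64(-0.001), np.float64(-0.001), np.float64(0.0), np.float64(0.001), np.float64(0.002), np.float64(-0.003), np.float64(-0.001), np.float64(-0.002), np.float64(-0.003), np.float64(0.0), np.float64(-0.004)]
217 [np.float64(0.001), np.float64(0.0), np.float64(0.058), np.float64(0.005), np.float64(0.0), np.float64(-0.003), np.float64(-0.0), np.float64(0.0), np.float64(0.001), np.float64(-0.005), np.float64(-0.0), np.f
[... 1174 characters left out ...]
)]
223 [np.float64(-0.0), np.float64(-0.001), np.float64(0.051), np.float64(0.048), np.float64(0.052), np.float64(0.056), np.float64(0.053), np.float64(0.002), np.float64(-0.0), np.float64(0.001), np.float64(0.002), np.float64(0.002)]
224 [np.float64(0.002), np.float64(0.005), np.float64(0.042), np.float64(0.042), np.float64(0.048), np.float64(0.052), np.float64(0.05), np.float64(0.052), np.float64(0.003), np.float64(0.001), np.float64(0.0), np.float64(-0.004)]
225 [np.float64(0.001), np.float64(-0.004), np.float64(0.039), np.float64(0.041), np.float64(0.045), np.float64(0.047), np.float64(0.052), np.float64(0.052), np.float64(0.055), np.float64(0.001), np.float64(0.001), np.float64(-0.005)]
```

Request:
play_rows([
  [0.025, 0.016, 0, 0],
  [0.025, 0.016, 0, 0],
  [0.025, 0.016, 0, 0],
  [0.026, 0.017, 0, 0],
  [0, 0, 0.025, 0],
  [0, 0, 0.025, 0],
  [0, 0, 0.025, 0],
  [0, 0, 0.015, 0],
  [0, 0, 0, 0],
  [0, 0, 0, 0],
])

```text
t: 12.0
eef_pos: [0.568, -0.0064, 0.2047]
tool_rot: [-0.0, 1.0, -0.003, 0.0]
contact_force: [1.0, 0.1, 0.9]
gripper_width: -0.001
```

```bash
python3 -c "
from h import *
st([.568,-.006,.203])
c=snap('scene','sc4');cv2.imwrite('pics/sc4c.png',cv2.resize(c['frame'][180:300,220:380],None,fx=5,fy=5,interpolation=cv2.INTER_CUBIC)[:600])
"
```

```text
t 12.0 pos [ 0.568  -0.0064  0.2047] yaw -0.32 zaxis [ 1.e-04  1.e-04 -1.e+00] F [1.02 0.1  0.92] Ftool [ 1.02 -0.1  -0.92] w -0.001 q [ 0.18  0.6  -0.36  1.94  0.33  0.67 -1.96]
tool delta [-0.     -0.0004  0.0017]
```

View pics/sc4c.png

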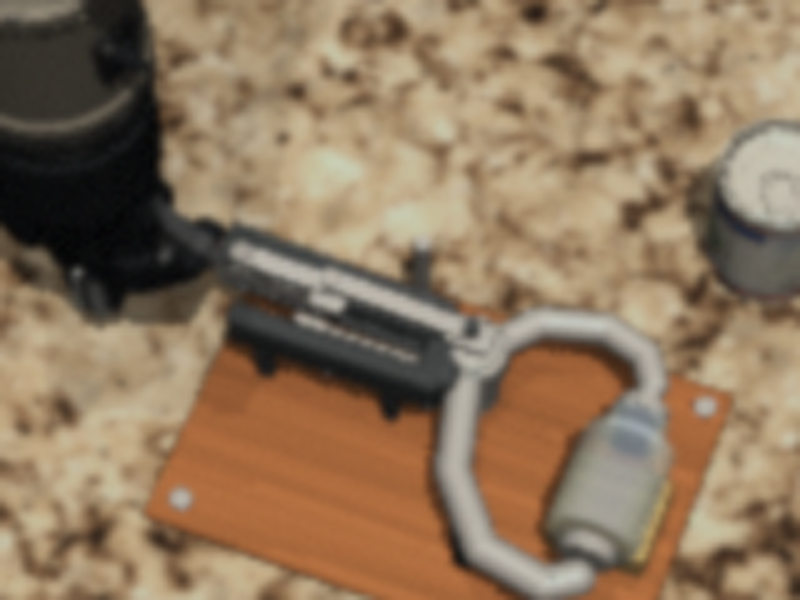

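The tool is down on the fixed-handle side of the lever and the press is still locked. I'll start pulling along -x.

Request:
play_rows([
  [-0.004, 0, 0, 0],
  [-0.004, 0, 0, 0],
  [-0.003, 0, 0, 0],
  [-0.001, 0, 0, 0],
])

```text
t: 12.45
eef_pos: [0.5553, -0.0066, 0.2048]
tool_rot: [0.0, 1.0, -0.003, 0.0]
contact_force: [0.3, 0.6, 0.4]
gripper_width: 0.003
```

Request:
play_rows([
  [-0.001, 0, 0, 0],
  [-0.001, 0, 0, 0],
  [-0.001, 0, 0, 0],
])

```text
t: 12.75
eef_pos: [0.5528, -0.0065, 0.2044]
tool_rot: [0.0, 1.0, -0.003, 0.0]
contact_force: [1.1, -0.6, -0.6]
gripper_width: 0.004
```

Request:
play_rows([
  [-0.001, 0, 0, 0],
  [-0.001, 0, 0, 0],
  [-0.001, 0, 0, 0],
])

```text
t: 13.05
eef_pos: [0.5498, -0.0065, 0.2044]
tool_rot: [0.0, 1.0, -0.003, 0.0]
contact_force: [0.0, -0.4, 0.8]
gripper_width: 0.001
```

Request:
play_rows([
  [-0.001, 0, 0, 0],
  [-0.001, 0, 0, 0],
  [-0.001, 0, 0, 0],
])

```text
t: 13.35
eef_pos: [0.5467, -0.0066, 0.2044]
tool_rot: [0.0, 1.0, -0.003, 0.0]
contact_force: [0.1, -0.1, -0.8]
gripper_width: -0.004
```

Request:
play_rows([
  [-0.001, 0, 0, 0],
  [-0.001, 0, 0, 0],
  [-0.001, 0, 0, 0],
])

```text
t: 13.65
eef_pos: [0.5437, -0.0065, 0.2044]
tool_rot: [0.0, 1.0, -0.003, 0.0]
contact_force: [1.2, -0.9, -0.1]
gripper_width: -0.001
```

Request:
play_rows([
  [-0.001, 0, 0, 0],
  [-0.001, 0, 0, 0],
  [-0.001, 0, 0, 0],
])

```text
t: 13.95
eef_pos: [0.5406, -0.0064, 0.2044]
tool_rot: [-0.0, 1.0, -0.003, -0.0]
contact_force: [1.0, -0.3, -1.0]
gripper_width: -0.001
```

Request:
play_rows([
  [-0.001, 0, 0, 0],
  [-0.001, 0, 0, 0],
])

```text
t: 14.15
eef_pos: [0.5386, -0.0064, 0.2044]
tool_rot: [-0.0, 1.0, -0.003, -0.0]
contact_force: [0.0, 0.2, 0.4]
gripper_width: -0.004
```

```bash
python3 -c "
from h import *
st([.568,-.006,.203])
c=snap('scene','sc5');cv2.imwrite('pics/sc5c.png',cv2.resize(c['frame'][180:300,220:380],None,fx=5,fy=5,interpolation=cv2.INTER_CUBIC)[:600])
"
```

```text
t 14.15 pos [ 0.5386 -0.0064  0.2044] yaw -0.33 zaxis [-2.e-04  0.e+00 -1.e+00] F [0.03 0.18 0.37] Ftool [ 0.03 -0.18 -0.37] w -0.004 q [ 0.19  0.56 -0.37  2.01  0.33  0.63 -1.97]
tool delta [ 0.0294 -0.0005  0.0013]
```

View pics/sc5c.png

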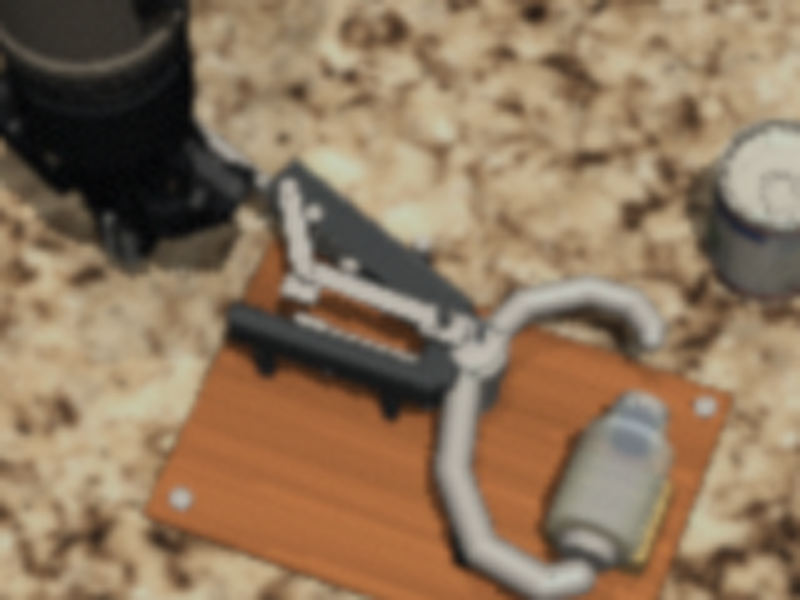

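It has sprung open: the jaw is clear of the stopper and the handle is back at its open position. I'll let go by backing away to +x, then going up.

Request:
play_rows([
  [0.004, 0, 0, 0],
  [0.008, 0, 0, 0],
  [0.008, 0, 0, 0],
  [0, 0, -0.03, 0],
  [0, 0, -0.04, 0],
  [0, 0, -0.04, 0],
  [0, 0, -0.04, 0],
  [0, 0.04, -0.02, 0],
  [0, 0.04, 0, 0],
  [0, 0.04, 0, 0],
  [0, 0.04, 0, 0],
  [0, 0.04, 0, 0],
  [0, 0.03, 0, 0],
  [0, 0, 0, 0],
  [0, 0, 0, 0],
  [0, 0, 0, 0],
])

```text
t: 15.8
eef_pos: [0.558, -0.2351, 0.3744]
tool_rot: [-0.0, 1.0, -0.002, 0.0]
contact_force: [-0.3, -0.9, 0.7]
gripper_width: -0.0
```

```bash
python3 -c "
from h import *
st()
c=snap('top','top6');cv2.imwrite('pics/top6c.png',cv2.resize(c['frame'][160:280,255:415],None,fx=5,fy=5,interpolation=cv2.INTER_CUBIC))
c0=load('top0')
d=cv2.absdiff(c['frame'],c0['frame']).max(2)
for n,(u,v,z) in dict(sh=(203,265,.09),tin=(267,284,.072),jar=(468,228,.086)).items():
  print(n,d[v-22:v+22,u-22:u+22].mean(), d[v-22:v+22,u-22:u+22].max())
cv2.imwrite('pics/cmp.png',np.hstack([cv2.resize(x['frame'][165:260,260:345],None,fx=4.5,fy=4.5,interpolation=cv2.INTER_CUBIC) for x in (c0,c)]))
"
```

```text
t 15.8 pos [ 0.558  -0.2351  0.3744] yaw -0.23 zaxis [ 3.e-04  1.e-03 -1.e+00] F [-0.31 -0.9   0.65] Ftool [-0.3   0.9  -0.65] w -0.0 q [ 0.58  0.42 -0.37  1.74  0.17  1.01 -1.43]
sh 4.698347107438017 43
tin 4.225206611570248 22
jar 7.378099173553719 23
```

View pics/top6c.png

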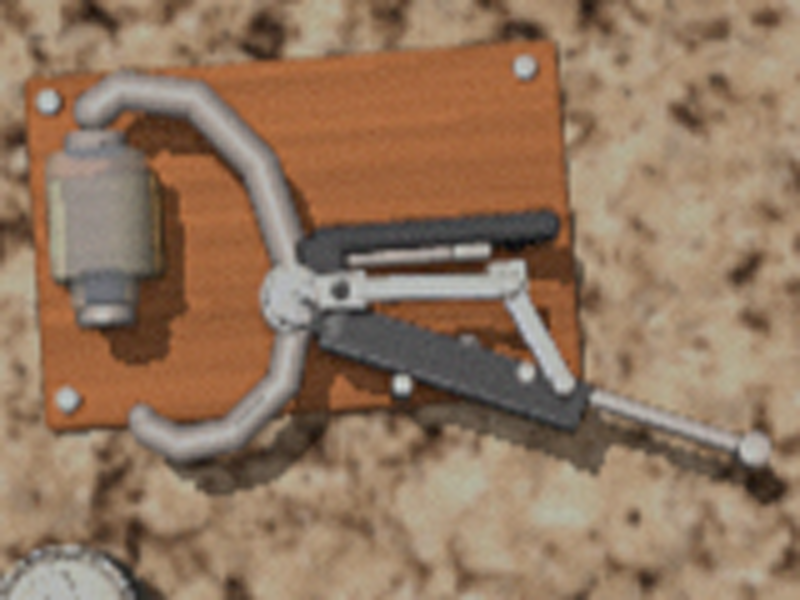

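View pics/cmp.png

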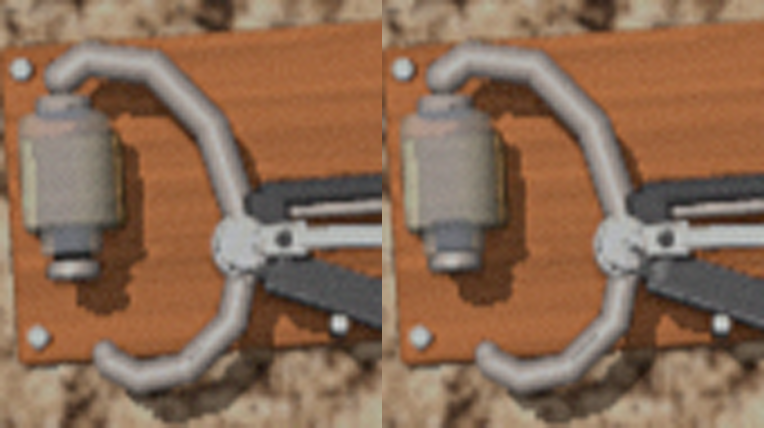

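Comparing before and after, the dark gap under the stopper head, just above (72,270) on the left, has closed. The jaw is open, the lever is back at rest, and the jar, shaker and tin look unchanged. Handing in.

```bash
python3 -c "
from h import *
print(bot.hand_in())"
```

```text
the job is handed in; nothing more can be done
None
```

I locked the press, released it with the lever, and handed the job in at about 16 s of the 61 s allowed. The hand-in gives no verdict, so I don't know how it was judged.

- **Locking:** I pushed the handle along its arc with the closed fingers. The push force read at each step was about 10 N at most. It faded and dropped to zero after roughly 33–36 mm of travel, where the handle snapped over on its own. I stopped there, so I never pushed on the stop.
- **Holding:** I backed the tool fully away for over a second. Pictures showed the jaw still on the stopper and the handle lying along the fixed one.
- **Releasing:** I pulled the lever from its fixed-handle side, with readings of about 1 N, which is close to sensor noise. I didn't feel the moment it let go. A picture after about 11 mm of pull past the estimated contact showed the press already open. I then backed off and moved clear.
- **Last checks:** The top view shows the jaw and handle open, the lever back at rest, and the gap under the stopper head closed compared with the start. The jar, shaker and tin show only small pixel differences. The stopper depth is judged from the picture only; I did not measure it in millimetres.

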